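# Close and lock the console's access cover

## Robot

A 6-joint arm with a two-finger parallel gripper is mounted at the origin on the work surface. World frame = base frame: x ahead of the robot, y to its left, z up, the work surface at z = 0. Lengths are in m, angles in rad, forces in N, time in s.
With the tool pointing down it reaches from about 0.35 to 0.85 m from the base axis. Payload 8.1 kg.
Tool frame: the origin (TCP) lies between the finger pads; the fingertips stand 14 mm ahead of it and the grasp point (between the pads) lies 5 mm behind it; z points along the fingers, y is the direction in which the jaws open and shut (so a half turn about z gives the same grasp; the last joint's range is limited). The gripper opens to 93 mm and grips with 3 to 60 N. Pads are 15 mm wide; open, the fingers measure 128 mm over their backs; the gripper's body (75 mm by 188 mm) begins 65 mm behind the grasp point.
Start: joints at [-1.422, 0.13, 1.488, -0, 1.523, -0.085], TCP at [0.139, -0.584, 0.233] pointing down, gripper open.
Joint ranges: [-2.96, 2.96], [-0.89, 2.26], [0.02, 2.5], [-1.34, 4.48], [0, 2.73], [-2.66, 2.66]. Speed limits (rad/s): [2.39, 2.39, 2.79, 3.14, 3.14, 3.14].

## Interface

Orientations are given as a rotation vector (axis times angle).
In Python, from plant import robot gives the robot as it stands.
- The arm moves only by the tool step_arm, never from a script. Its argument "targets" is a list of rows, each an object of numbers: "tx", "ty", "tz": the shift along the tool's x, y, z in mm; "ax", "ay", "az": the turn, a rotation vector about the tool's x, y, z in rad; "grip": the closure in counts, from 0 (fully open) to 255 (shut). In form: [{"tx": .., "ty": .., "tz": .., "ax": .., "ay": .., "az": .., "grip": ..}, ...]. A call has 1 to 20 rows; each row shifts and turns the commanded pose from where the row before left it, along the tool's axes as they then stand; what a row does not reach is not made up. A row lasts 1/10 s, in which the tool goes at most 50 mm and 8.59 degrees, less where a joint would pass 70% of its speed; a pose out of reach is approached as far as the arm can. A call with a gripper value outside its range is refused whole. The fingers move at their own pace and stop on an object; "squeeze" is the grip in N (left out, the last holds). Time passes only in rows, so rows that do not move let the fingers close. It gives the time, the measured TCP pose, the force and the opening at its end, in the units of the state.
- robot.read_state(): the state, without advancing time (a new reading comes with each control period).
- robot.read_camera(name): name is "scene" or "top" or "wrist"; returns a dict with "frame" (384x512x3 uint8, blue, green, red), "fx", "fy", "cx", "cy" (pixels), "R" (3x3) and "t" (3): a world point X has camera coordinates R X + t. Camera axes: x right, y down, z forward; pixel columns grow to the right and rows downward; lengths in m; the calibration is good to about 2 mm. A picture is of the moment at which its call begins. There is no depth.
- robot.close_job(): hands the job in, once; it reports no verdict.
The state is a dict: "t": time; "q": joint angles; "dq": joint speeds; "joint_torque": joint torques, N m; "tool_pos": TCP position; "orientation": TCP orientation; "force": force on the tool from outside, world axes, zero at the start; "wrist_torque": the same for the moment, N m; "opening": finger opening in m.
Only numpy, scipy, OpenCV 4.12 (cv2) and the standard library are available. Lean on these libraries where they do the work, as an engineer would, in place of code of your own. Each camera call takes 0.05 s, during which the arm holds its last target.

## Task

The fuse in the drive console has been changed: swing its access cover shut, then push the sprung wing stud in and turn it clockwise until it locks, so that the cover stays fastened when you let go. Leave the speed knob as it is set and do not shift the things lying about.

Things in the scene. Friction and masses are not known exactly. Their poses are not given: they have to be found in the camera images.
- console: Drive console: grey sheet-metal desk case, 360 mm wide (y), 255 mm deep (x), 200 mm high at the back, fixed to the bench; origin on the bench under its middle, x pointing to its back, z up. Its face slopes up away from the robot at 34 degrees from level. Right of the middle (seen from the robot) the face has an opening with a hinged aluminium access cover; left is a fixed panel with display and knob.
- cover_hinge (a point): Middle of the cover's hinge line, along the upper edge of the opening, fixed on the console in the plane of the sloping face: x points up the slope, y along the hinge (left seen from the robot), z squarely out of the face. Shut, the cover spans x from -205 mm to 0 and y from -90 to +90 mm, its outer surface at z = 3 mm.
- cover (a joint): Opening angle of the cover (rad): 0 is shut; it starts 0.45 to 0.85 open, its lower edge raised. The hinge is stiff: the cover stays where it is left; 2 to 4 N on its lower part push it down.
- cover_spot (a point): A bare spot on the outer surface of the cover, 160 mm from the hinge line and 60 mm to the left (+y) of the stud, moving with the cover: a good place to push it shut. x up the cover towards the hinge, y along the hinge, z squarely out of the cover.
- wing_grip (a point): Centre of the stud's wing, moving with it: a dark steel tab 34 mm long (x), 10 mm thick (y), 22 mm high (z, along the stud, out of the cover; this point is half-way up), on a round 34 mm disc 5 mm thick. The stud stands on the cover's centre line, 160 mm from the hinge. With the stud out, this point is 31 mm off the cover's outer surface (the wing reaches from 20 to 42 mm).
- stud (a joint): How far the stud is pushed in (m), 0 to 0.013, against a spring of 4 N at rest rising 0.7 N per mm. Its inner end has a cross pin. With the cover shut: if the pin is not over the slot of the receptacle behind, it stops hard after 1 mm; over the slot it goes in fully, and from 11 mm in it can be turned on. Locked and let go it stays 8 mm in; staying 11 mm in is not locked yet.
- wing (a joint): Turn of the wing (rad), growing clockwise seen from outside; 0 with its length up and down the slope. Out, it turns freely and stays put. The slot's direction is hidden and varies: it lies 0.3 to 1.3 rad clockwise from the start, and the pin enters within 0.2 rad of it. The lock is 1.57 rad clockwise from the slot (stop 0.2 rad beyond); let go within 0.2 rad of it, the stud springs into it.
- knob_mark (a point): Mark on the rim (14 mm from the axis) of the round black speed knob, 38 mm wide and 20 mm high, on the fixed panel left of the cover. Leave it as set.
- screwdriver: Black-handled screwdriver, 170 mm long, 26 mm thick, lying on the bench; origin under its middle, x along it. Leave alone.
- polish_jar: White jar, 52 mm across, 62 mm high; origin under its middle. Leave alone.
- loupe: Folding loupe, 50 x 26 x 13 mm, lying on the bench close in front of the console; origin under its body. Leave alone.
- caliper: Steel caliper, 210 mm long, 10 mm thick, lying on the bench; origin under its middle, x along it. Leave alone.
- gem_tray: Wooden tray with stones, 120 x 80 x 18 mm; origin under its middle. Leave alone.
- spare_lap: Metal lap disc, 152 mm across, 12 mm thick, lying on the bench; origin under its middle. Leave alone.
- tweezers: Steel tweezers, 140 mm long, 4 mm thick, lying on the bench; origin under the middle, x along them. Leave alone.

How it is judged:
By the outcome, as a careful person would: the job done as asked, in the order asked, and still so for the second after the job is handed in, with the robot touching nothing.
It also fails if it takes over 48 s, if anything falls off the work surface, if the arm or the gripper's body presses on something with over 40 N, if the wrist force passes 120 N, or if a joint passes its speed limit or range.

## Working session

There is one attempt and no reset: what is moved stays moved. The work goes in short steps, Python scripts to look and compute and a tool call to move; the robot and the scene stay as the last step left them, time stands still between calls to the robot, and variables do not carry over. Pictures are saved under pics/ and viewed, and the job is handed in when it is done.

Besides the shell and the picture viewer there is one more tool, called after ">>>" in YAML: its name, and indented under it one key for each argument. step_arm: Moves the arm, as the interface text tells. Its arguments: {"type":"object","properties":{"targets":{"type":"array"},"squeeze":{"type":"number"}},"required":["targets"]}

```bash
ls; mkdir -p pics; python3 - <<'E'
from plant import robot
import cv2
s=robot.read_state();print(s)
for n in("scene","top","wrist"):
    c=robot.read_camera(n);cv2.imwrite(f"pics/{n}0.png",c["frame"]);print(n,c["fx"],c["fy"],c["cx"],c["cy"],c["R"],c["t"])
E
```

```text
pics
{'t': 0.0, 'q': array([-1.42240333e+00,  1.31164061e-01,  1.48926592e+00, -1.98347991e-05,
        1.52298747e+00, -8.53858177e-02]), 'dq': array([-1.75102653e-03,  6.14299078e-04, -1.19178968e-03,  2.46597430e-03,
       -6.69276934e-05,  9.21280570e-04]), 'joint_torque': array([ 1.40917015e-03, -5.59834850e+01, -4.91755807e+01,  7.68764759e-02,
        3.49477027e-02, -1.60077325e-04]), 'tool_pos': array([ 0.1389364 , -0.58314017,  0.23159303]), 'orientation': array([-3.11834407e+00, -3.66172119e-01,  1.21320272e-04]), 'force': array([-0.86017621, -0.48488683, -0.21182171]), 'wrist_torque': array([-0.00138117, -0.0254269 , -0.00293812]), 'opening': 0.09297766188614347}
scene 484.1329170856803 484.1329170856803 252.0739077019689 204.1799580123879 [[-0.88667834  0.46238271 -0.00193836]
 [ 0.38392588  0.73387811 -0.5603783 ]
 [-0.25768672 -0.49761948 -0.82823451]] [ 0.51100082 -0.19520676  1.53910839]
top 433.38436242547516 433.38436242547516 252.686863265244 193.45933748300996 [[-0.01377019 -0.9998646   0.00900958]
 [-0.99637011  0.01296395 -0.08413406]
 [ 0.08400586 -0.01013542 -0.99641371]] [0.06912537 0.62288468 1.03672894]
wrist 285.0176625870643 285.0176625870643 256.96851647233535 193.49271029352772 [[ 0.23242529 -0.972611   -0.00251539]
 [-0.93206722 -0.22347399  0.2851492 ]
 [-0.27790138 -0.06393137 -0.95847984]] [-0.59934477 -0.03436871  0.39224398]
```

View pics/scene0.png

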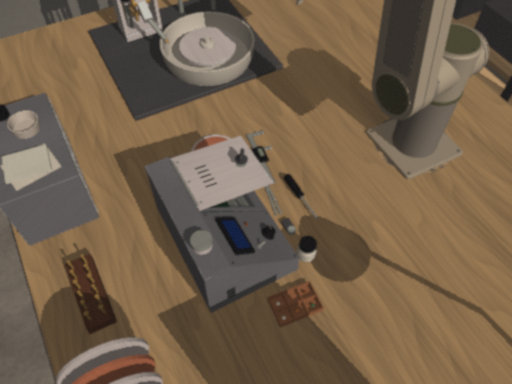

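View pics/top0.png

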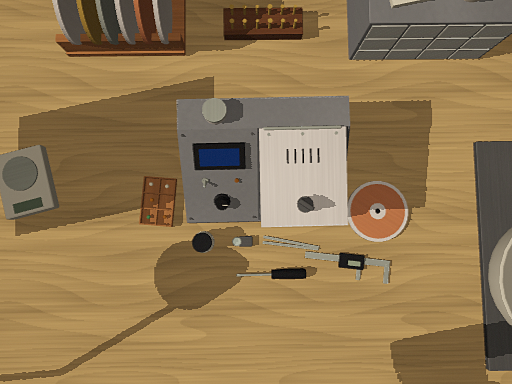

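View pics/wrist0.png

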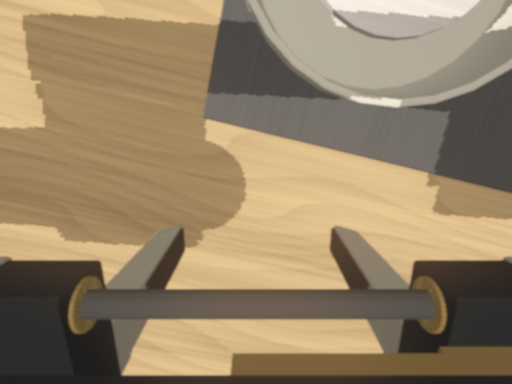

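Scene view: the cover is white and raised, with its stud near (241,157) and the knob at (268,232). In the top view the cover spans cols 258–349 and rows 127–227, with the wing at (305,204) and the knob at (222,202). I'll enlarge both to get the corners.

```bash
python3 - <<'E'
import cv2
a=cv2.imread("pics/top0.png")[85:240,165:365];cv2.imwrite("pics/t0c.png",cv2.resize(a,None,fx=3.9,fy=3.8,interpolation=cv2.INTER_CUBIC))
a=cv2.imread("pics/scene0.png")[125:310,140:325];cv2.imwrite("pics/s0c.png",cv2.resize(a,None,fx=3.2,fy=3.2,interpolation=cv2.INTER_CUBIC))
E
```

```text
(no output)
```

View pics/t0c.png

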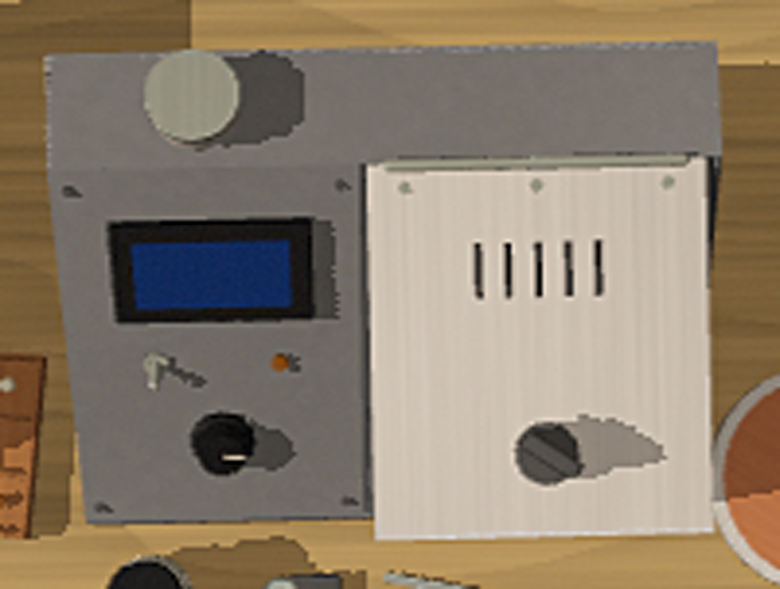

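View pics/s0c.png

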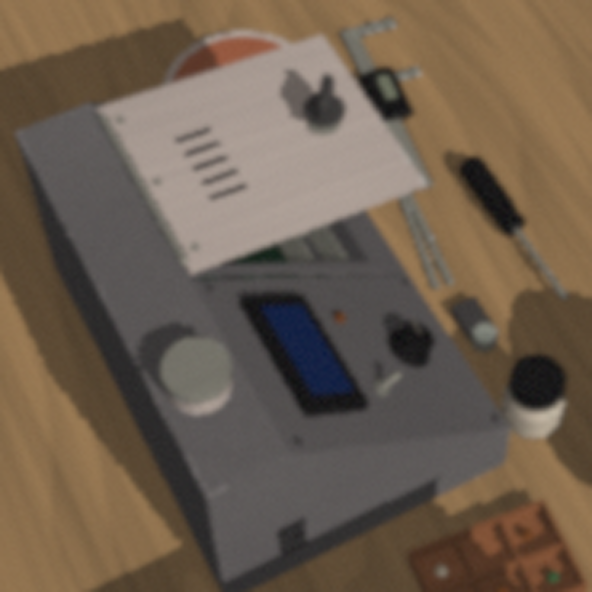

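```bash
cat > h.py <<'E'
import numpy as np,cv2
from plant import robot
def P(c):
    K=np.array([[c["fx"],0,c["cx"]],[0,c["fy"],c["cy"]],[0,0,1]]);return K@np.c_[c["R"],c["t"]]
def tri(c1,p1,c2,p2):
    X=cv2.triangulatePoints(P(c1),P(c2),np.array(p1,float).reshape(2,1),np.array(p2,float).reshape(2,1));X=(X[:3]/X[3]).ravel()
    e=[np.linalg.norm(proj(c,X)-p) for c,p in((c1,p1),(c2,p2))]
    return X,e
def proj(c,X):
    x=P(c)@np.r_[X,1];return x[:2]/x[2]
def ray_plane(c,p,p0,n):
    d=c["R"].T@np.array([(p[0]-c["cx"])/c["fx"],(p[1]-c["cy"])/c["fy"],1.]);o=-c["R"].T@c["t"]
    return o+d*(np.dot(np.subtract(p0,o),n)/np.dot(d,n))
E
python3 - <<'E'
from h import *
np.set_printoptions(precision=4,suppress=True)
s=robot.read_camera("scene");t=robot.read_camera("top")
T={'backL':(43,57),'backR':(717,42),'hL':(367,166),'hR':(706,158),'lR':(713,531),'lL':(376,539),'knobtop':(222,443),'wing':(548,454)}
S={'backL':(222,490),'backR':(17,133),'hL':(190,272),'hR':(98,107),'lR':(322,37),'lL':(430,185),'knobtop':(412,335),'wing':(326,100)}
X={}
for k in T:
    a=np.array([T[k][0]/3.9+165,T[k][1]/3.8+85])-.35;b=np.array(S[k])/3.2+[140,125]-.35
    X[k],e=tri(t,a,s,b);print(k,X[k],np.round(e,2))
n=lambda a,b:np.linalg.norm(X[a]-X[b])
print(n('hL','hR'),n('lL','lR'),n('hL','lL'),n('hR','lR'),n('backL','backR'))
for k in('L','R'):
    d=X['l'+k]-X['h'+k];print(np.degrees(np.arctan2(-d[2],np.hypot(d[0],d[1]))))
y=X['backL']-X['backR'];print('yaw from back',np.degrees(np.arctan2(-y[0],y[1])))
for a,b in(('hL','hR'),('lL','lR')):
    y=X[a]-X[b];print('yaw',np.degrees(np.arctan2(-y[0],y[1])))
E
```

```text
backL [0.8011 0.2217 0.2071] [2.3  1.76]
backR [ 0.8119 -0.1409  0.1969] [0.48 0.32]
hL [0.7441 0.0482 0.2013] [0.08 0.06]
hR [ 0.7455 -0.1317  0.202 ] [0.55 0.36]
lR [ 0.5428 -0.1345  0.1779] [0.4  0.25]
lL [0.5397 0.0471 0.1816] [1.04 0.68]
knobtop [0.5988 0.1316 0.1212] [0.25 0.18]
wing [ 0.5845 -0.0422  0.2159] [0.23 0.14]
0.17992176794238038 0.18170975250975893 0.20533837063667504 0.20416574575203597 0.3629927540659878
5.522697724675245
6.765504646171926
yaw from back 1.7058126955012496
yaw 0.4400740852857403
yaw 0.9588118411793563
```

>>> step_arm:
  targets:
    - {"tz": -10, "grip": 255}
    - {"tx": 24, "ty": -24, "tz": -8, "grip": 255}
    - {"tx": 24, "ty": -24, "tz": -8, "grip": 255}
    - {"tx": 24, "ty": -24, "tz": -8, "grip": 255}
    - {"tx": 24, "ty": -24, "tz": -8, "grip": 255}
    - {"tx": 24, "ty": -24, "tz": -8, "grip": 255}
    - {"tx": 24, "ty": -24, "tz": -8, "grip": 255}
    - {"tx": 24, "ty": -24, "tz": -8, "grip": 255}
    - {"tx": 24, "ty": -24, "tz": -8, "grip": 255}
    - {"tx": 24, "ty": -24, "tz": -8, "grip": 255}
    - {"tx": 24, "ty": -24, "tz": -8, "grip": 255}
    - {"tx": 24, "ty": -24, "grip": 255}
    - {"tx": 24, "ty": -24, "grip": 255}
    - {"tx": 24, "ty": -24, "grip": 255}
    - {"tx": 24, "ty": -24, "grip": 255}
    - {"tx": 24, "ty": -24, "grip": 255}
    - {"tx": 24, "ty": -24, "grip": 255}
    - {"tx": 24, "ty": -24, "grip": 255}
    - {"tx": 24, "ty": -24, "grip": 255}
    - {"tx": 24, "ty": -24, "grip": 255}
  squeeze: 20

```text
schema error: expected keys tx, ty, tz, ax, ay, az, grip
```

```bash
cat >> h.py <<'E'
from scipy.spatial.transform import Rotation as Rn
np.set_printoptions(precision=4,suppress=True)
yaw=np.radians(0.7)
HX=np.array([.7451,-.0418,.1987])
Yv=np.array([-np.sin(yaw),np.cos(yaw),0])
hx=np.array([np.cos(yaw),np.sin(yaw),0]);Z=np.array([0,0,1.])
def frame(phi): # slope angle rad -> u,n
    u=hx*np.cos(phi)+Z*np.sin(phi);return u,np.cross(u,Yv)
S34=np.radians(34)
def pt(phi,a,y,h): # a mm from hinge, y mm, h above outer surface
    u,n=frame(phi);return HX+(-a*u+y*Yv+(3+h)*n)/1000
u34,n34=frame(S34)
Rp=Rn.from_matrix(np.c_[-u34,Yv,-n34])  # push orientation
def go(pos,R,s=None):
    s=s or robot.read_state();R0=Rn.from_rotvec(s["orientation"])
    d=R0.inv().apply(np.array(pos)-s["tool_pos"])*1000;r=(R0.inv()*R).as_rotvec()
    print("shift mm(start axes)",d,"|",np.linalg.norm(d),"turn",r,np.linalg.norm(r),"shift in final axes",R.inv().apply(np.array(pos)-s["tool_pos"])*1000)
def st():
    s=robot.read_state()
    for k in("t","q","tool_pos","force","opening"):print(k,s[k])
    return s
E
python3 - <<'E'
from h import *
s=st()
tip=lambda p:p-14e-3*Rp.apply([0,0,1])
phi0=np.radians(6.1)
p0=tip(pt(phi0,160,60,30));print(n34,p0);go(p0,Rp,s)
prev=p0
for ph in(6.1,10,14,18,22,26,30,34,35):
    p=tip(pt(np.radians(ph),160,60,0));print(ph,p,Rp.inv().apply(p-prev)*1000);prev=p
E
```

```text
t 0.25
q [-1.4224  0.1308  1.4887  0.      1.523  -0.0854]
tool_pos [ 0.139  -0.5834  0.2322]
force [-0.2777 -0.4871 -0.4832]
opening 0.09295494616524794
[-0.5592 -0.0068  0.829 ] [0.574  0.0161 0.2261]
shift mm(start axes) [ 562.0064 -482.4564    6.5053] | 740.7142734901859 turn [-0.8562 -0.0964 -2.8004] 2.9299665186607475 shift in final axes [-363.2441  594.184   252.3029]
6.1 [0.5771 0.0162 0.1963] [14.0379 -0.     26.513 ]
10 [0.5785 0.0162 0.1855] [ 4.9484 -0.      9.7016]
14 [0.5806 0.0162 0.1745] [ 4.3777  0.     10.2762]
18 [0.5835 0.0162 0.1637] [ 3.6502 -0.     10.5565]
22 [0.5871 0.0163 0.1532] [ 2.9049  0.     10.7854]
26 [0.5914 0.0163 0.1429] [ 2.1455  0.     10.9618]
30 [0.5965 0.0164 0.1329] [ 1.3756 -0.     11.0848]
34 [0.6022 0.0165 0.1233] [ 0.599  -0.     11.1537]
35 [0.6038 0.0165 0.121 ] [ 0.028  -0.      2.7928]
```

>>> step_arm:
  targets:
    - {"tx": 0, "ty": 0, "tz": -10, "ax": 0, "ay": 0, "az": 0, "grip": 255}
    - {"tx": 24, "ty": -24, "tz": -8, "ax": 0, "ay": 0, "az": 0, "grip": 255}
    - {"tx": 24, "ty": -24, "tz": -8, "ax": 0, "ay": 0, "az": 0, "grip": 255}
    - {"tx": 24, "ty": -24, "tz": -8, "ax": 0, "ay": 0, "az": 0, "grip": 255}
    - {"tx": 24, "ty": -24, "tz": -8, "ax": 0, "ay": 0, "az": 0, "grip": 255}
    - {"tx": 24, "ty": -24, "tz": -8, "ax": 0, "ay": 0, "az": 0, "grip": 255}
    - {"tx": 24, "ty": -24, "tz": -8, "ax": 0, "ay": 0, "az": 0, "grip": 255}
    - {"tx": 24, "ty": -24, "tz": -8, "ax": 0, "ay": 0, "az": 0, "grip": 255}
    - {"tx": 24, "ty": -24, "tz": -8, "ax": 0, "ay": 0, "az": 0, "grip": 255}
    - {"tx": 24, "ty": -24, "tz": -8, "ax": 0, "ay": 0, "az": 0, "grip": 255}
    - {"tx": 24, "ty": -24, "tz": -8, "ax": 0, "ay": 0, "az": 0, "grip": 255}
    - {"tx": 24, "ty": -24, "tz": 0, "ax": 0, "ay": 0, "az": 0, "grip": 255}
    - {"tx": 24, "ty": -24, "tz": 0, "ax": 0, "ay": 0, "az": 0, "grip": 255}
    - {"tx": 24, "ty": -24, "tz": 0, "ax": 0, "ay": 0, "az": 0, "grip": 255}
    - {"tx": 24, "ty": -24, "tz": 0, "ax": 0, "ay": 0, "az": 0, "grip": 255}
    - {"tx": 24, "ty": -24, "tz": 0, "ax": 0, "ay": 0, "az": 0, "grip": 255}
    - {"tx": 24, "ty": -24, "tz": 0, "ax": 0, "ay": 0, "az": 0, "grip": 255}
    - {"tx": 24, "ty": -24, "tz": 0, "ax": 0, "ay": 0, "az": 0, "grip": 255}
    - {"tx": 24, "ty": -24, "tz": 0, "ax": 0, "ay": 0, "az": 0, "grip": 255}
    - {"tx": 24, "ty": -24, "tz": 0, "ax": 0, "ay": 0, "az": 0, "grip": 255}
  squeeze: 20

```text
t: 2.25
tool_pos: [0.4776, -0.0331, 0.3237]
orientation: [3.12, 0.367, 0.002]
force: [0.2, -0.2, 0.3]
opening: 0.0008
```

```bash
python3 - <<'E'
from h import *
s=st();print(Rn.from_rotvec(s["orientation"]).as_matrix())
E
```

```text
t 2.25
q [-0.1762 -0.2218  1.6655 -0.      1.6965  1.1606]
tool_pos [ 0.4776 -0.0331  0.3237]
force [ 0.2221 -0.216   0.3048]
opening 0.0007946259114957712
[[ 0.9728  0.2318  0.0013]
 [ 0.2318 -0.9728 -0.0003]
 [ 0.0012  0.0006 -1.    ]]
```

```bash
python3 - <<'E'
from h import *
p0=pt(np.radians(6.1),160,60,30)-14e-3*Rp.apply([0,0,1]);go(p0,Rp)
E
```

```text
shift mm(start axes) [104.9654 -25.5789  97.7378] | 145.68691976075593 turn [-0.8542 -0.0947 -2.8006] 2.929465007788958 shift in final axes [-25.7462  48.0071 135.119 ]
```

>>> step_arm:
  targets:
    - {"tx": 0, "ty": 0, "tz": 0, "ax": -0.043, "ay": -0.005, "az": -0.14, "grip": 255}
    - {"tx": 0, "ty": 0, "tz": 0, "ax": -0.043, "ay": -0.005, "az": -0.14, "grip": 255}
    - {"tx": 0, "ty": 0, "tz": 0, "ax": -0.043, "ay": -0.005, "az": -0.14, "grip": 255}
    - {"tx": 0, "ty": 0, "tz": 0, "ax": -0.043, "ay": -0.005, "az": -0.14, "grip": 255}
    - {"tx": 0, "ty": 0, "tz": 0, "ax": -0.043, "ay": -0.005, "az": -0.14, "grip": 255}
    - {"tx": 0, "ty": 0, "tz": 0, "ax": -0.043, "ay": -0.005, "az": -0.14, "grip": 255}
    - {"tx": 0, "ty": 0, "tz": 0, "ax": -0.043, "ay": -0.005, "az": -0.14, "grip": 255}
    - {"tx": 0, "ty": 0, "tz": 0, "ax": -0.043, "ay": -0.005, "az": -0.14, "grip": 255}
    - {"tx": 0, "ty": 0, "tz": 0, "ax": -0.043, "ay": -0.005, "az": -0.14, "grip": 255}
    - {"tx": 0, "ty": 0, "tz": 0, "ax": -0.043, "ay": -0.005, "az": -0.14, "grip": 255}
    - {"tx": 0, "ty": 0, "tz": 0, "ax": -0.043, "ay": -0.005, "az": -0.14, "grip": 255}
    - {"tx": 0, "ty": 0, "tz": 0, "ax": -0.043, "ay": -0.005, "az": -0.14, "grip": 255}
    - {"tx": 0, "ty": 0, "tz": 0, "ax": -0.043, "ay": -0.005, "az": -0.14, "grip": 255}
    - {"tx": 0, "ty": 0, "tz": 0, "ax": -0.043, "ay": -0.005, "az": -0.14, "grip": 255}
    - {"tx": 0, "ty": 0, "tz": 0, "ax": -0.043, "ay": -0.005, "az": -0.14, "grip": 255}
    - {"tx": 0, "ty": 0, "tz": 0, "ax": -0.043, "ay": -0.005, "az": -0.14, "grip": 255}
    - {"tx": 0, "ty": 0, "tz": 0, "ax": -0.043, "ay": -0.005, "az": -0.14, "grip": 255}
    - {"tx": 0, "ty": 0, "tz": 0, "ax": -0.043, "ay": -0.005, "az": -0.14, "grip": 255}
    - {"tx": 0, "ty": 0, "tz": 0, "ax": -0.043, "ay": -0.005, "az": -0.14, "grip": 255}
    - {"tx": 0, "ty": 0, "tz": 0, "ax": -0.043, "ay": -0.005, "az": -0.14, "grip": 255}

```text
t: 4.25
tool_pos: [0.4769, -0.0343, 0.324]
orientation: [-0.026, 2.543, 0.0]
force: [-0.8, 0.5, -0.3]
opening: 0.0005
```

```bash
python3 - <<'E'
from h import *
p0=pt(np.radians(6.1),160,60,30)-14e-3*Rp.apply([0,0,1]);go(p0,Rp);st()
c=robot.read_camera("wrist");cv2.imwrite("pics/w1.png",c["frame"])
E
```

```text
shift mm(start axes) [-25.9577  49.1286 135.8129] | 146.73975669991853 turn [-0.0012  0.0054  0.0084] 0.00999547266193646 shift in final axes [-26.2749  49.1844 135.7316]
t 4.25
q [-0.3204 -0.8733  2.209   0.1948  1.2387 -1.9213]
tool_pos [ 0.4769 -0.0343  0.324 ]
force [-0.823   0.5225 -0.2678]
opening 0.0004906124882127301
```

View pics/w1.png

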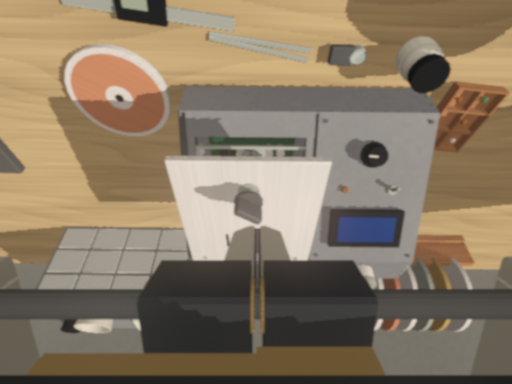

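>>> step_arm:
  targets:
    - {"tx": -5, "ty": 16, "tz": 5, "ax": 0, "ay": 0.003, "az": 0.004, "grip": 255}
    - {"tx": -5, "ty": 16, "tz": 15, "ax": 0, "ay": 0.003, "az": 0.004, "grip": 255}
    - {"tx": -5, "ty": 17, "tz": 22, "ax": 0, "ay": 0, "az": 0, "grip": 255}
    - {"tx": -5, "ty": 0, "tz": 24, "ax": 0, "ay": 0, "az": 0, "grip": 255}
    - {"tx": -3, "ty": 0, "tz": 24, "ax": 0, "ay": 0, "az": 0, "grip": 255}
    - {"tx": -3, "ty": 0, "tz": 24, "ax": 0, "ay": 0, "az": 0, "grip": 255}
    - {"tx": 0, "ty": 0, "tz": 16, "ax": 0, "ay": 0, "az": 0, "grip": 255}
    - {"tx": 0, "ty": 0, "tz": 0, "ax": 0, "ay": 0, "az": 0, "grip": 255}

```text
t: 5.1
tool_pos: [0.5699, 0.0157, 0.2267]
orientation: [-0.003, 2.555, 0.005]
force: [-0.3, -0.1, -0.2]
opening: 0.0005
```

```bash
python3 - <<'E'
from h import *
st();p0=pt(np.radians(6.1),160,60,30)-14e-3*Rp.apply([0,0,1]);go(p0,Rp)
E
```

```text
t 5.1
q [-0.1009 -0.5099  2.1701  0.0768  0.8994 -1.7039]
tool_pos [0.5699 0.0157 0.2267]
force [-0.2972 -0.137  -0.1542]
opening 0.0005043380805444347
shift mm(start axes) [-3.0658  0.4264  2.7285] | 4.1262327908876015 turn [-0.0025 -0.0072 -0.0091] 0.011901060027191518 shift in final axes [-3.0497  0.3918  2.7517]
```

>>> step_arm:
  targets:
    - {"tx": 4, "ty": 0, "tz": 10, "ax": 0, "ay": -0.003, "az": -0.003, "grip": 255}
    - {"tx": 4, "ty": 0, "tz": 10, "ax": 0, "ay": -0.003, "az": -0.003, "grip": 255}
    - {"tx": 3, "ty": 0, "tz": 9, "ax": 0, "ay": 0, "az": 0, "grip": 255}
    - {"tx": 2.5, "ty": 0, "tz": 5, "ax": 0, "ay": 0, "az": 0, "grip": 255}
    - {"tx": 2.5, "ty": 0, "tz": 5, "ax": 0, "ay": 0, "az": 0, "grip": 255}
    - {"tx": 2, "ty": 0, "tz": 5, "ax": 0, "ay": 0, "az": 0, "grip": 255}
    - {"tx": 2, "ty": 0, "tz": 5, "ax": 0, "ay": 0, "az": 0, "grip": 255}
    - {"tx": 2, "ty": 0, "tz": 5, "ax": 0, "ay": 0, "az": 0, "grip": 255}
    - {"tx": 2, "ty": 0, "tz": 5, "ax": 0, "ay": 0, "az": 0, "grip": 255}
    - {"tx": 1.5, "ty": 0, "tz": 5.5, "ax": 0, "ay": 0, "az": 0, "grip": 255}
    - {"tx": 1.5, "ty": 0, "tz": 5.5, "ax": 0, "ay": 0, "az": 0, "grip": 255}
    - {"tx": 1, "ty": 0, "tz": 5.5, "ax": 0, "ay": 0, "az": 0, "grip": 255}
    - {"tx": 1, "ty": 0, "tz": 5.5, "ax": 0, "ay": 0, "az": 0, "grip": 255}
    - {"tx": 0.5, "ty": 0, "tz": 5.5, "ax": 0, "ay": 0, "az": 0, "grip": 255}
    - {"tx": 0.5, "ty": 0, "tz": 5.5, "ax": 0, "ay": 0, "az": 0, "grip": 255}
    - {"tx": 0.5, "ty": 0, "tz": 4, "ax": 0, "ay": 0, "az": 0, "grip": 255}

```text
t: 6.7
tool_pos: [0.5993, 0.0155, 0.132]
orientation: [-0.014, 2.545, 0.002]
force: [-0.4, 1.3, 2.7]
opening: 0.0009
```

```bash
python3 - <<'E'
from h import *
st();p0=pt(S34,160,60,0)-14e-3*Rp.apply([0,0,1]);go(p0,Rp)
for n in("scene","top"):
  c=robot.read_camera(n);cv2.imwrite(f"pics/{n}2.png",cv2.resize(c["frame"][85:320,120:370],None,fx=2.4,fy=2.4))
E
```

```text
t 6.7
q [-0.0948 -0.3074  2.2071  0.0951  0.6503 -1.735 ]
tool_pos [0.5993 0.0155 0.132 ]
force [-0.3665  1.2515  2.7094]
opening 0.0009228984899818589
shift mm(start axes) [2.4496 0.9856 8.8659] | 9.250735037496128 turn [-0.0025  0.0027 -0.0002] 0.003657716731503654 shift in final axes [2.4255 0.9642 8.8749]
```

View pics/scene2.png

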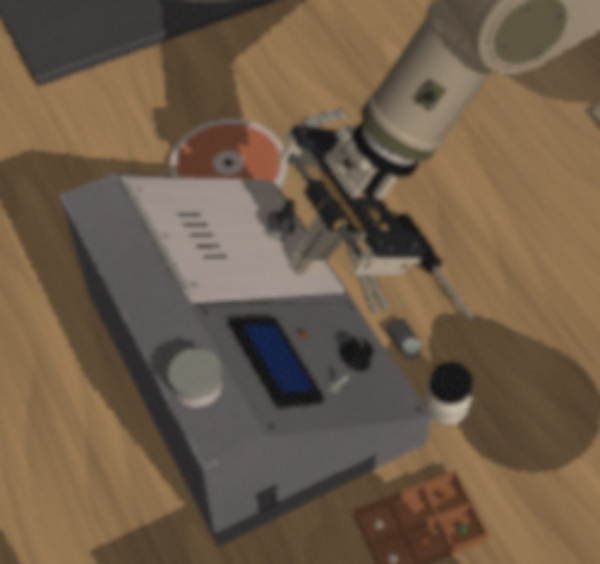

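The cover is nearly shut (stud near (285,215), fingertips near (305,260)), with about 3 N on the tool. I'll push on.

>>> step_arm:
  targets:
    - {"tx": 0.5, "ty": 0, "tz": 3, "ax": 0, "ay": 0, "az": 0, "grip": 255}
    - {"tx": 0.5, "ty": 0, "tz": 3, "ax": 0, "ay": 0, "az": 0, "grip": 255}
    - {"tx": 0, "ty": 0, "tz": 2, "ax": 0, "ay": 0, "az": 0, "grip": 255}
    - {"tx": 0, "ty": 0, "tz": 0, "ax": 0, "ay": 0, "az": 0, "grip": 255}

```text
t: 7.2
tool_pos: [0.6027, 0.0154, 0.1249]
orientation: [-0.014, 2.546, 0.002]
force: [0.3, -0.0, -0.5]
opening: 0.0002
```

```bash
python3 - <<'E'
from h import *
st();p0=pt(S34,160,60,0)-14e-3*Rp.apply([0,0,1]);go(p0,Rp)
E
```

```text
t 7.2
q [-0.0939 -0.2845  2.2032  0.0966  0.6317 -1.7366]
tool_pos [0.6027 0.0154 0.1249]
force [ 0.3135 -0.0382 -0.4712]
opening 0.00015917757997973317
shift mm(start axes) [1.2492 1.0302 1.0984] | 1.956574688809327 turn [-0.0025  0.0024 -0.0003] 0.00345630243700759 shift in final axes [1.2463 1.0278 1.1039]
```

>>> step_arm:
  targets:
    - {"tx": 0, "ty": 0, "tz": 1.5, "ax": 0, "ay": 0, "az": 0, "grip": 255}
    - {"tx": 0, "ty": 0, "tz": 1.5, "ax": 0, "ay": 0, "az": 0, "grip": 255}
    - {"tx": 0, "ty": 0, "tz": 0, "ax": 0, "ay": 0, "az": 0, "grip": 255}

```text
t: 7.5
tool_pos: [0.604, 0.0155, 0.1232]
orientation: [-0.015, 2.547, 0.002]
force: [-18.4, -1.0, 15.7]
opening: 0.0004
```

```bash
python3 - <<'E'
from h import *
st();p0=pt(S34,160,60,0)-14e-3*Rp.apply([0,0,1]);go(p0,Rp)
E
```

```text
t 7.5
q [-0.0935 -0.2768  2.2001  0.0967  0.6279 -1.737 ]
tool_pos [0.604  0.0155 0.1232]
force [-18.4243  -0.9572  15.7122]
opening 0.0004200761575894468
shift mm(start axes) [ 1.4027  0.9921 -1.0474] | 2.0122133154277924 turn [-0.0024  0.0015  0.0002] 0.0028873590425058148 shift in final axes [ 1.4045  0.9944 -1.0428]
```

>>> step_arm:
  targets:
    - {"tx": 0, "ty": 0, "tz": -10, "ax": 0, "ay": 0, "az": 0, "grip": 255}
    - {"tx": 0, "ty": 0, "tz": -20, "ax": 0, "ay": 0, "az": 0, "grip": 255}
    - {"tx": 0, "ty": 0, "tz": -25, "ax": 0, "ay": 0, "az": 0, "grip": 200}
    - {"tx": 8, "ty": 0, "tz": -25, "ax": 0, "ay": 0, "az": 0, "grip": 150}
    - {"tx": 10, "ty": -14, "tz": -15, "ax": 0, "ay": 0, "az": 0, "grip": 120}
    - {"tx": 10, "ty": -15, "tz": -8, "ax": 0, "ay": 0, "az": 0, "grip": 90}
    - {"tx": 0, "ty": -15, "tz": 0, "ax": 0, "ay": 0, "az": 0, "grip": 70}
    - {"tx": 0, "ty": -15, "tz": 0, "ax": 0, "ay": 0, "az": 0, "grip": 70}
    - {"tx": 0, "ty": 0, "tz": 0, "ax": 0, "ay": 0, "az": 0, "grip": 70}

```text
t: 8.4
tool_pos: [0.5241, -0.0458, 0.1928]
orientation: [-0.012, 2.545, 0.0]
force: [0.9, -0.7, -0.3]
opening: 0.052
```

```bash
python3 - <<'E'
from h import *
st()
for n in("scene","top","wrist"):
  c=robot.read_camera(n);cv2.imwrite(f"pics/{n}3.png",c["frame"]);np.savez(f"c_{n}3.npz",**c)
  if n=="wrist": cv2.imwrite("pics/w3.png",cv2.resize(c["frame"],None,fx=1.5,fy=1.5))
  else: cv2.imwrite(f"pics/{n}3c.png",cv2.resize(c["frame"][85:285,140:370],None,fx=2.9,fy=2.9))
  print(n,[proj(c,pt(S34,160,0,h-1)) for h in(0,31,42)])
E
```

```text
t 8.4
q [-0.3043 -0.6563  2.3282  0.219   0.9068 -1.9697]
tool_pos [ 0.5241 -0.0458  0.1928]
force [ 0.8527 -0.6834 -0.3048]
opening 0.052008707520415545
scene [array([233.1109, 184.0557]), array([238.5582, 175.8635]), array([240.5252, 172.9056])]
top [array([299.2737, 195.1723]), array([300.9102, 202.1052]), array([301.5135, 204.661 ])]
wrist [array([257.525 , 218.0432]), array([257.5232, 230.6944]), array([257.5225, 235.9126])]
```

View pics/w3.png

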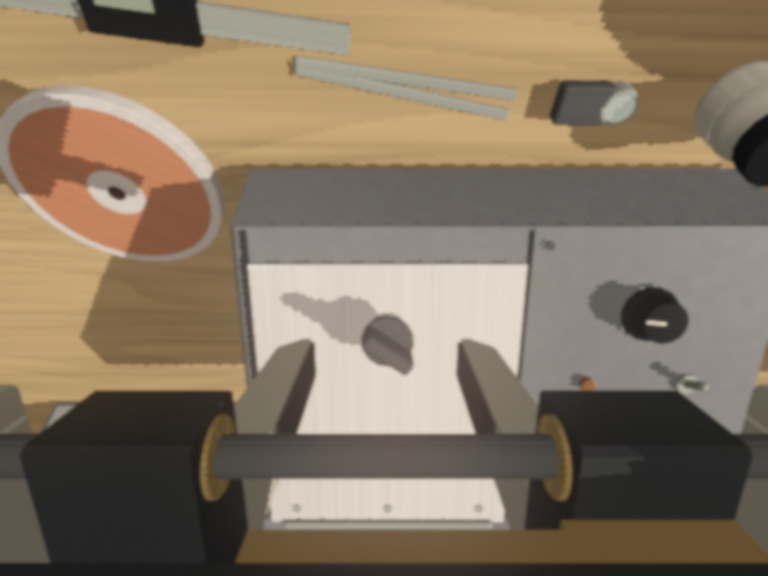

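View pics/top3c.png

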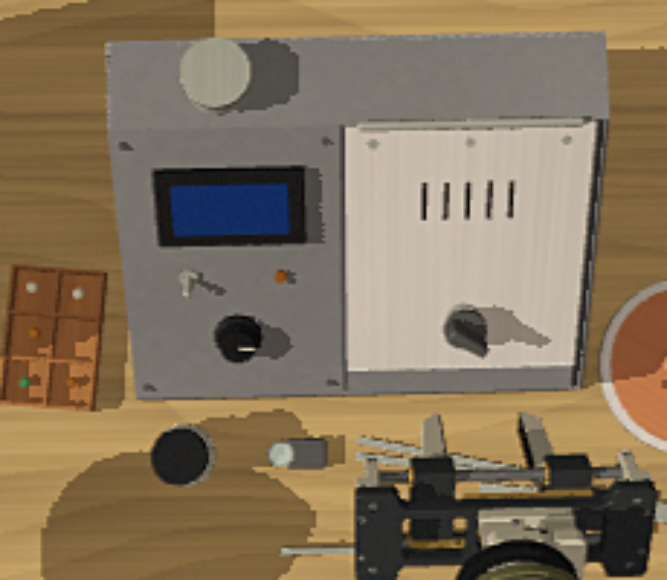

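View pics/scene3c.png

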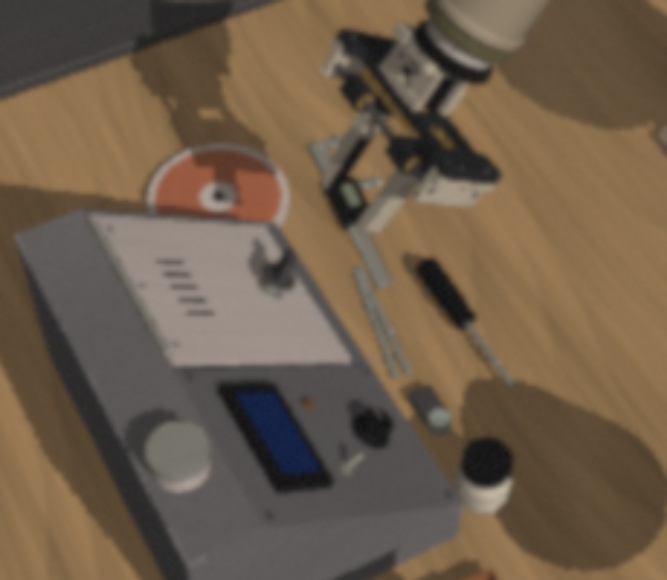

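The cover is shut. In the wrist picture the wing is at (390,345)/1.5, close to the predicted (257,231). Next I'll zoom in for its angle.

```bash
python3 - <<'E'
import cv2,numpy as np
w=cv2.imread("pics/wrist3.png")[190:265,215:305];t=cv2.imread("pics/top3.png")[180:220,280:328]
f=lambda a,k:cv2.convertScaleAbs(cv2.resize(a,None,fx=k,fy=k,interpolation=cv2.INTER_CUBIC),alpha=1.7)
a=f(w,7);b=f(t,7)
h=np.zeros((525+0,630,3),np.uint8);cv2.imwrite("pics/w3z.png",a);cv2.imwrite("pics/t3z.png",b)
E
```

```text
(no output)
```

View pics/w3z.png

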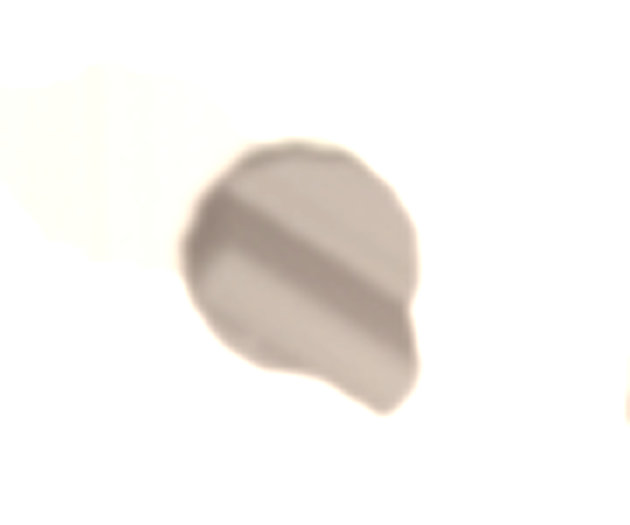

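View pics/t3z.png

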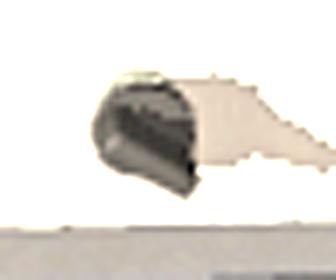

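```bash
python3 - <<'E'
from h import *
W=np.load("c_wrist3.npz");T=np.load("c_top3.npz")
o=pt(S34,160,0,-1)
def f(c,p,h):
    X=ray_plane(c,p,pt(S34,160,0,h-1),n34)-o;return np.array([X@u34,X@Yv])*1000
for nm,c,k,of,prs in(("W",W,7,(215,190),[((230,250),(412,360),42),((225,195),(408,305),20),((385,412),)*2+(42,)]),("T",T,7,(280,180),[((115,145),(188,182),42),((120,112),(190,158),20),((187,195),)*2+(42,)])):
    for a,b,h in prs:
        A,B=[f(c,np.array(q)/k+of-.43,h) for q in(a,b)];d=B-A
        print(nm,h,A,B,"ang cw from up",np.arctan2(-d[1],d[0]))
s=np.array([1,1])
E
```

```text
W 42 [-9.9808 -8.6649] [ 4.8623 13.8943] ang cw from up -0.9888444015997868
W 20 [ -8.5474 -10.0958] [ 7.4607 14.5655] ang cw from up -0.995039729251707
W 42 [12.054 10.606] [12.054 10.606] ang cw from up -0.0
T 42 [11.3497 12.3635] [ -2.6179 -10.8072] ang cw from up 2.1132819503560243
T 20 [10.5038  8.3524] [ -6.9515 -14.5053] ang cw from up 2.222975232171846
T 42 [ -7.328  -10.7026] [ -7.328  -10.7026] ang cw from up -0.0
```

```bash
python3 - <<'E'
from h import *
go(pt(S34,160,0,34.5+40),Rp)
E
```

```text
shift mm(start axes) [-26.7262  -0.3281  40.9246] | 48.879653449587025 turn [-0.0025  0.0026 -0.0008] 0.0037204838280093197 shift in final axes [-26.8329  -0.4529  40.8535]
```

>>> step_arm:
  targets:
    - {"tx": -14, "ty": 0, "tz": 8, "ax": 0, "ay": 0, "az": 0, "grip": 70}
    - {"tx": -13, "ty": 0, "tz": 12, "ax": 0, "ay": 0, "az": 0, "grip": 70}
    - {"tx": 0, "ty": 0, "tz": 12, "ax": 0, "ay": 0, "az": 0, "grip": 90}
    - {"tx": 0, "ty": 0, "tz": 9, "ax": 0, "ay": 0, "az": 0, "grip": 110}
    - {"tx": 0, "ty": 0, "tz": 0, "ax": 0, "ay": 0, "az": 0, "grip": 120}

```text
t: 9.05
tool_pos: [0.5687, -0.0428, 0.1716]
orientation: [-0.015, 2.548, 0.003]
force: [-0.8, 0.2, -0.4]
opening: 0.051
```

```bash
python3 - <<'E'
from h import *
st();go(pt(S34,160,0,34.5+40),Rp)
c=robot.read_camera("wrist");cv2.imwrite("pics/w4.png",c["frame"])
E
```

```text
t 9.05
q [-0.2616 -0.4589  2.2405  0.2117  0.7954 -1.9491]
tool_pos [ 0.5687 -0.0428  0.1716]
force [-0.7692  0.2345 -0.3961]
opening 0.05103897360367301
shift mm(start axes) [-1.3402 -1.1702 -1.3317] | 2.222371383105653 turn [-0.0011 -0.0002  0.0002] 0.0011366209615751408 shift in final axes [-1.3407 -1.1685 -1.3327]
```

View pics/w4.png

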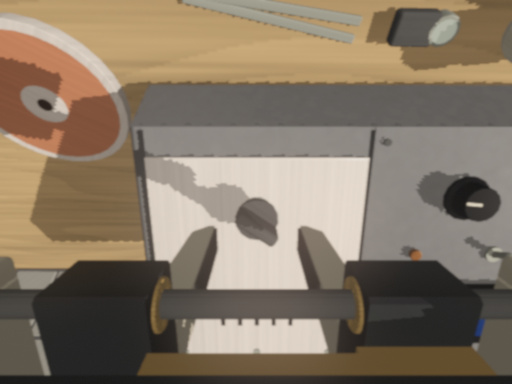

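>>> step_arm:
  targets:
    - {"tx": -1.3, "ty": -1.2, "tz": -1, "ax": 0, "ay": 0, "az": 0, "grip": 120}
    - {"tx": 0, "ty": 0, "tz": 0, "ax": 0, "ay": 0, "az": -0.124, "grip": 120}
    - {"tx": 0, "ty": 0, "tz": 0, "ax": 0, "ay": 0, "az": -0.124, "grip": 120}
    - {"tx": 0, "ty": 0, "tz": 0, "ax": 0, "ay": 0, "az": -0.124, "grip": 120}
    - {"tx": 0, "ty": 0, "tz": 0, "ax": 0, "ay": 0, "az": -0.124, "grip": 120}
    - {"tx": 0, "ty": 0, "tz": 0, "ax": 0, "ay": 0, "az": -0.124, "grip": 120}
    - {"tx": 0, "ty": 0, "tz": 10, "ax": 0, "ay": 0, "az": 0, "grip": 120}
    - {"tx": 0, "ty": 0, "tz": 10, "ax": 0, "ay": 0, "az": 0, "grip": 120}
    - {"tx": 0, "ty": 0, "tz": 0, "ax": 0, "ay": 0, "az": 0, "grip": 120}

```text
t: 10.0
tool_pos: [0.5809, -0.0449, 0.1583]
orientation: [-0.796, 2.437, -0.238]
force: [0.1, -0.2, -0.6]
opening: 0.0493
```

```bash
python3 - <<'E'
from h import *
st();go(pt(S34,160,0,34.5),Rp*Rn.from_rotvec([0,0,-.62]))
c=robot.read_camera("wrist");cv2.imwrite("pics/w5.png",c["frame"]);print(proj(c,pt(S34,160,0,30)),proj(c,pt(S34,160,0,41)))
E
```

```text
t 10.0
q [-0.258  -0.3998  2.225   0.2182  0.7493 -2.5766]
tool_pos [ 0.5809 -0.0449  0.1583]
force [ 0.0915 -0.1909 -0.6045]
opening 0.04931483512657947
shift mm(start axes) [ 0.4316  1.7409 20.8529] | 20.929927158282013 turn [-0.0032  0.0004 -0.0005] 0.0032949414869806763 shift in final axes [ 0.4227  1.6735 20.8586]
[260.0418 230.5876] [260.1835 237.6388]
```

View pics/w5.png

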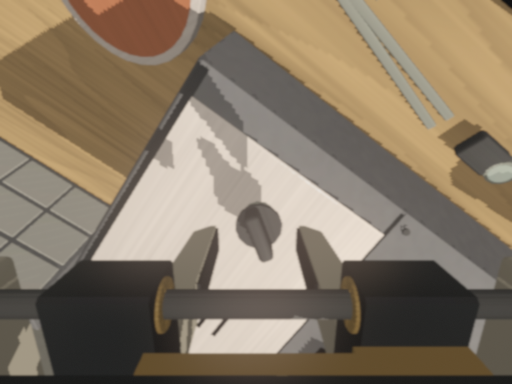

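The wing sits between the jaws: its top is centred near (262,230), the prediction is (260,231), and the jaw middle is about 257. I'll descend and close on it.

>>> step_arm:
  targets:
    - {"tx": 0.4, "ty": 1.7, "tz": 7, "ax": 0, "ay": 0, "az": 0, "grip": 120}
    - {"tx": 0, "ty": 0, "tz": 7, "ax": 0, "ay": 0, "az": 0, "grip": 120}
    - {"tx": 0, "ty": 0, "tz": 6, "ax": 0, "ay": 0, "az": 0, "grip": 120}
    - {"tx": 0, "ty": 0, "tz": 0, "ax": 0, "ay": 0, "az": 0, "grip": 150}
    - {"tx": 0, "ty": 0, "tz": 0, "ax": 0, "ay": 0, "az": 0, "grip": 180}
  squeeze: 10

```text
t: 10.55
tool_pos: [0.5912, -0.0436, 0.141]
orientation: [-0.796, 2.437, -0.238]
force: [-0.1, -1.3, 0.1]
opening: 0.0378
```

```bash
python3 - <<'E'
from h import *
st();go(pt(S34,160,0,34.5),Rp*Rn.from_rotvec([0,0,-.62]))
c=robot.read_camera("wrist");cv2.imwrite("pics/w6.png",c["frame"])
E
```

```text
t 10.55
q [-0.248  -0.3401  2.2143  0.2226  0.6995 -2.5789]
tool_pos [ 0.5912 -0.0436  0.141 ]
force [-0.0817 -1.3063  0.1252]
opening 0.037825720414577844
shift mm(start axes) [ 0.1922 -0.0034  0.7687] | 0.7924154123431708 turn [-0.003   0.0004 -0.0003] 0.0030511833542899466 shift in final axes [ 0.1919 -0.0057  0.7688]
```

View pics/w6.png

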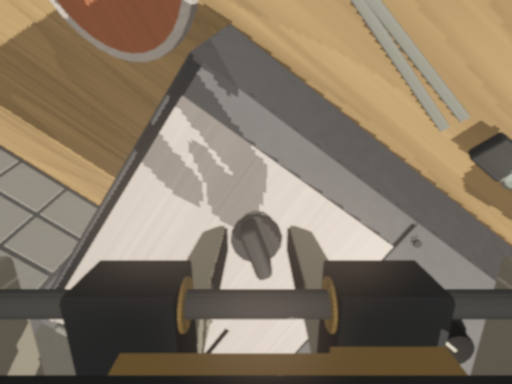

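The wing stands between the fingers at (257,245) and no force shows. Closing.

>>> step_arm:
  targets:
    - {"tx": 0, "ty": 0, "tz": 0, "ax": 0, "ay": 0, "az": 0, "grip": 210}
    - {"tx": 0, "ty": 0, "tz": 0, "ax": 0, "ay": 0, "az": 0, "grip": 240}
    - {"tx": 0, "ty": 0, "tz": 0, "ax": 0, "ay": 0, "az": 0, "grip": 255}
    - {"tx": 0, "ty": 0, "tz": 0, "ax": 0, "ay": 0, "az": 0, "grip": 255}
    - {"tx": 0, "ty": 0, "tz": 0, "ax": 0, "ay": 0, "az": 0, "grip": 255}
    - {"tx": 0, "ty": 0, "tz": 0, "ax": 0, "ay": 0, "az": 0, "grip": 255}
    - {"tx": 0, "ty": 0, "tz": 0, "ax": 0, "ay": 0, "az": 0, "grip": 255}
  squeeze: 10

```text
t: 11.3
tool_pos: [0.5916, -0.0438, 0.1419]
orientation: [-0.795, 2.436, -0.239]
force: [-1.2, -2.1, 3.1]
opening: 0.0093
```

```bash
cat >> h.py <<'E'
def ft():
    s=robot.read_state();R=Rn.from_rotvec(s["orientation"])
    print("t",s["t"],"open",s["opening"],"F tool",R.inv().apply(s["force"]),"M tool",R.inv().apply(s["wrist_torque"]),"q",s["q"])
    X=s["tool_pos"]-pt(S34,160,0,0);a=(Rp.inv()*R).as_rotvec()
    print("TCP rel stud base u,y,n mm",X@u34*1e3,X@Yv*1e3,X@n34*1e3,"az",a)
E
python3 - <<'E'
from h import *
ft()
c=robot.read_camera("wrist");cv2.imwrite("pics/w7.png",c["frame"])
E
```

```text
t 11.3 open 0.0092862650719877 F tool [ 0.6187 -2.162  -3.2452] M tool [0.1608 0.145  0.0524] q [-0.2482 -0.3412  2.214   0.2226  0.6993 -2.5789]
TCP rel stud base u,y,n mm 0.9393838359440521 -0.14783960480790687 35.76065086931667 az [ 0.0038 -0.0026 -0.6198]
```

View pics/w7.png

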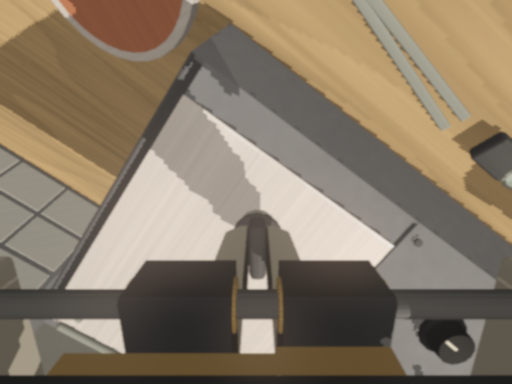

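Gripped at 9.3 mm opening, and the jaws have turned the wing to their own direction, about 0.37 rad clockwise of the start. First push-in probe:

>>> step_arm:
  targets:
    - {"tx": 0, "ty": 0, "tz": 0, "ax": 0, "ay": 0, "az": 0, "grip": 255}
    - {"tx": 0, "ty": 0, "tz": 1, "ax": 0, "ay": 0, "az": 0, "grip": 255}
    - {"tx": 0, "ty": 0, "tz": 1, "ax": 0, "ay": 0, "az": 0, "grip": 255}
    - {"tx": 0, "ty": 0, "tz": 1, "ax": 0, "ay": 0, "az": 0, "grip": 255}
    - {"tx": 0, "ty": 0, "tz": 0, "ax": 0, "ay": 0, "az": 0, "grip": 255}
  squeeze: 35

```text
t: 11.85
tool_pos: [0.593, -0.0438, 0.1403]
orientation: [-0.796, 2.436, -0.239]
force: [-24.4, -0.6, 23.0]
opening: 0.0099
```

```bash
python3 - <<'E'
from h import *
ft()
E
```

```text
t 11.85 open 0.009874106158395898 F tool [  6.1604   3.9543 -32.7289] M tool [-0.8598  1.3196 -0.0049] q [-0.2472 -0.3333  2.2109  0.223   0.6951 -2.5799]
TCP rel stud base u,y,n mm 1.2693779295146757 -0.13569164051553237 33.61136612588601 az [ 0.0034 -0.0021 -0.6205]
```

Blocked at 33 N: not over the slot. Back off, turn 0.33 clockwise and probe again.

>>> step_arm:
  targets:
    - {"tx": 0, "ty": 0, "tz": -2.5, "ax": 0, "ay": 0, "az": 0, "grip": 255}
    - {"tx": 0, "ty": 0, "tz": 0, "ax": 0, "ay": 0, "az": 0.11, "grip": 255}
    - {"tx": 0, "ty": 0, "tz": 0, "ax": 0, "ay": 0, "az": 0.11, "grip": 255}
    - {"tx": 0, "ty": 0, "tz": 0, "ax": 0, "ay": 0, "az": 0.11, "grip": 255}
    - {"tx": 0, "ty": 0, "tz": 1, "ax": 0, "ay": 0, "az": 0, "grip": 255}
    - {"tx": 0, "ty": 0, "tz": 1, "ax": 0, "ay": 0, "az": 0, "grip": 255}
    - {"tx": 0, "ty": 0, "tz": 0, "ax": 0, "ay": 0, "az": 0, "grip": 255}

```text
t: 12.55
tool_pos: [0.5928, -0.0434, 0.14]
orientation: [-0.387, 2.52, -0.112]
force: [-14.4, 0.4, 12.9]
opening: 0.0097
```

```bash
python3 - <<'E'
from h import *
ft()
E
```

```text
t 12.55 open 0.009731694402226994 F tool [  4.261    1.8439 -18.7488] M tool [-0.4399  0.6848  0.1112] q [-0.2469 -0.3337  2.2118  0.2236  0.6948 -2.2531]
TCP rel stud base u,y,n mm 0.9077582089348345 0.237221582446735 33.50730103533931 az [ 0.0024 -0.0025 -0.2935]
```

>>> step_arm:
  targets:
    - {"tx": 0, "ty": 0, "tz": -2, "ax": 0, "ay": 0, "az": 0, "grip": 255}
    - {"tx": 0, "ty": 0, "tz": 0, "ax": 0, "ay": 0, "az": 0.11, "grip": 255}
    - {"tx": 0, "ty": 0, "tz": 0, "ax": 0, "ay": 0, "az": 0.11, "grip": 255}
    - {"tx": 0, "ty": 0, "tz": 0, "ax": 0, "ay": 0, "az": 0.11, "grip": 255}
    - {"tx": 0, "ty": 0, "tz": 1, "ax": 0, "ay": 0, "az": 0, "grip": 255}
    - {"tx": 0, "ty": 0, "tz": 1, "ax": 0, "ay": 0, "az": 0, "grip": 255}
    - {"tx": 0, "ty": 0, "tz": 0.5, "ax": 0, "ay": 0, "az": 0, "grip": 255}
    - {"tx": 0, "ty": 0, "tz": 0, "ax": 0, "ay": 0, "az": 0, "grip": 255}

```text
t: 13.35
tool_pos: [0.5932, -0.0431, 0.139]
orientation: [0.031, 2.545, 0.017]
force: [-1.3, 3.8, 5.4]
opening: 0.0095
```

```bash
python3 - <<'E'
from h import *
ft()
E
```

```text
t 13.35 open 0.00954191911925967 F tool [-1.8586  3.8432 -5.1538] M tool [-0.9536 -0.1608  0.0444] q [-0.2463 -0.3311  2.2118  0.2244  0.6921 -1.9244]
TCP rel stud base u,y,n mm 0.6887254513755162 0.5194648386015489 32.47947825480541 az [ 0.0016 -0.0031  0.0357]
```

Only 5 N here and deeper in, so the pin is entering the slot. Continue.

>>> step_arm:
  targets:
    - {"tx": 0, "ty": 0, "tz": 1.5, "ax": 0, "ay": 0, "az": 0, "grip": 255}
    - {"tx": 0, "ty": 0, "tz": 1.5, "ax": 0, "ay": 0, "az": 0, "grip": 255}
    - {"tx": 0, "ty": 0, "tz": 0, "ax": 0, "ay": 0, "az": 0, "grip": 255}

```text
t: 13.65
tool_pos: [0.5949, -0.0431, 0.1366]
orientation: [0.031, 2.545, 0.017]
force: [-3.0, 5.3, 6.8]
opening: 0.0098
```

```bash
python3 - <<'E'
from h import *
ft()
E
```

```text
t 13.65 open 0.009814388122716242 F tool [-1.1986  5.3579 -7.3458] M tool [-0.968  -0.057   0.0236] q [-0.2452 -0.3216  2.2093  0.2254  0.685  -1.9253]
TCP rel stud base u,y,n mm 0.7724593260412544 0.5014785827859134 29.5172142755637 az [ 0.0016 -0.0032  0.0357]
```

>>> step_arm:
  targets:
    - {"tx": 0, "ty": 0.4, "tz": 1.5, "ax": 0, "ay": 0, "az": 0, "grip": 255}
    - {"tx": 0, "ty": 0, "tz": 1.5, "ax": 0, "ay": 0, "az": 0, "grip": 255}
    - {"tx": 0, "ty": 0, "tz": 1.5, "ax": 0, "ay": 0, "az": 0, "grip": 255}
    - {"tx": 0, "ty": 0, "tz": 1.5, "ax": 0, "ay": 0, "az": 0, "grip": 255}
    - {"tx": 0, "ty": 0, "tz": 1.5, "ax": 0, "ay": 0, "az": 0, "grip": 255}
    - {"tx": 0, "ty": 0, "tz": 0.7, "ax": 0, "ay": 0, "az": 0, "grip": 255}
    - {"tx": 0, "ty": 0, "tz": 0, "ax": 0, "ay": 0, "az": 0, "grip": 255}

```text
t: 14.35
tool_pos: [0.5992, -0.043, 0.1308]
orientation: [0.03, 2.546, 0.016]
force: [-23.6, 3.8, 23.6]
opening: 0.0098
```

```bash
python3 - <<'E'
from h import *
ft()
E
```

```text
t 14.35 open 0.00979616883724232 F tool [  6.3416   3.8325 -32.7782] M tool [-0.7555  1.3974  0.0123] q [-0.2419 -0.2977  2.202   0.2265  0.6685 -1.9264]
TCP rel stud base u,y,n mm 1.0862815991104433 0.5802572143360732 22.25207515682318 az [ 0.0019 -0.0025  0.035 ]
```

Fully in at about 12.7 mm, against the hard stop. Ease slightly and turn clockwise.

>>> step_arm:
  targets:
    - {"tx": 0, "ty": 0.2, "tz": -0.5, "ax": 0, "ay": 0, "az": 0, "grip": 255}
    - {"tx": 0, "ty": 0, "tz": 0, "ax": 0, "ay": 0, "az": 0.1, "grip": 255}
    - {"tx": 0, "ty": 0, "tz": 0, "ax": 0, "ay": 0, "az": 0.1, "grip": 255}
    - {"tx": 0, "ty": 0, "tz": 0, "ax": 0, "ay": 0, "az": 0.1, "grip": 255}
    - {"tx": 0, "ty": 0, "tz": 0, "ax": 0, "ay": 0, "az": 0.1, "grip": 255}
    - {"tx": 0, "ty": 0, "tz": 0, "ax": 0, "ay": 0, "az": 0, "grip": 255}

```text
t: 14.95
tool_pos: [0.5991, -0.0425, 0.1309]
orientation: [0.541, 2.496, 0.174]
force: [-13.7, 5.0, 16.7]
opening: 0.0096
```

```bash
python3 - <<'E'
from h import *
ft()
E
```

```text
t 14.95 open 0.009566933174954434 F tool [  3.8521   3.8119 -21.4556] M tool [-0.6674  1.0593 -0.0125] q [-0.2411 -0.2988  2.2028  0.2266  0.6683 -1.5219]
TCP rel stud base u,y,n mm 1.098604165124216 1.0886257640969919 22.421813433980343 az [ 0.0009 -0.0034  0.4389]
```

>>> step_arm:
  targets:
    - {"tx": 0, "ty": 0, "tz": 0, "ax": 0, "ay": 0, "az": 0.1, "grip": 255}
    - {"tx": 0, "ty": 0, "tz": 0, "ax": 0, "ay": 0, "az": 0.1, "grip": 255}
    - {"tx": 0, "ty": 0, "tz": 0, "ax": 0, "ay": 0, "az": 0.1, "grip": 255}
    - {"tx": 0, "ty": 0, "tz": 0, "ax": 0, "ay": 0, "az": 0.1, "grip": 255}
    - {"tx": 0, "ty": 0, "tz": 0, "ax": 0, "ay": 0, "az": 0.1, "grip": 255}
    - {"tx": 0, "ty": 0, "tz": 0, "ax": 0, "ay": 0, "az": 0.1, "grip": 255}
    - {"tx": 0, "ty": 0, "tz": 0, "ax": 0, "ay": 0, "az": 0.1, "grip": 255}
    - {"tx": 0, "ty": 0, "tz": 0, "ax": 0, "ay": 0, "az": 0.1, "grip": 255}
    - {"tx": 0, "ty": 0, "tz": 0, "ax": 0, "ay": 0, "az": 0.1, "grip": 255}
    - {"tx": 0, "ty": 0, "tz": 0, "ax": 0, "ay": 0, "az": 0.1, "grip": 255}
    - {"tx": 0, "ty": 0, "tz": 0, "ax": 0, "ay": 0, "az": 0.1, "grip": 255}
    - {"tx": 0, "ty": 0, "tz": 0, "ax": 0, "ay": 0, "az": 0, "grip": 255}

```text
t: 16.15
tool_pos: [0.5999, -0.0419, 0.1316]
orientation: [1.837, 1.918, 0.573]
force: [-6.3, 10.0, 13.7]
opening: 0.0098
```

```bash
python3 - <<'E'
from h import *
ft()
c=robot.read_camera("wrist");cv2.imwrite("pics/w8.png",c["frame"])
E
```

```text
t 16.15 open 0.009777091897542736 F tool [  9.9339   2.9186 -14.7791] M tool [-0.3176  1.7292 -0.0816] q [-0.2402 -0.2986  2.2021  0.2279  0.6671 -0.4219]
TCP rel stud base u,y,n mm 2.159139598296049 1.637727192868055 22.553757973720163 az [-0.0031 -0.0047  1.5391]
```

View pics/w8.png

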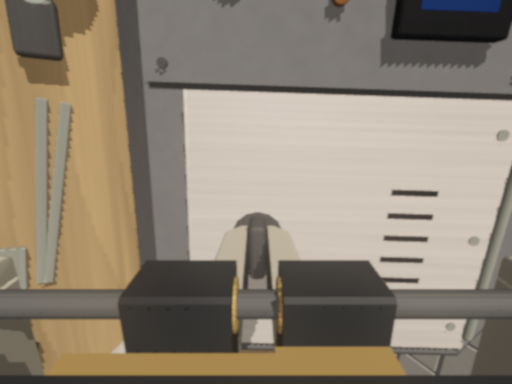

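>>> step_arm:
  targets:
    - {"tx": 0, "ty": 0, "tz": 0, "ax": 0, "ay": 0, "az": 0.1, "grip": 255}
    - {"tx": 0, "ty": 0, "tz": 0, "ax": 0, "ay": 0, "az": 0, "grip": 255}

```text
t: 16.4
tool_pos: [0.6, -0.0419, 0.1317]
orientation: [1.941, 1.835, 0.605]
force: [-6.4, 8.2, 12.6]
opening: 0.0101
```

```bash
python3 - <<'E'
from h import *
ft()
E
```

```text
t 16.4 open 0.010073166083097475 F tool [  8.3415   1.3621 -13.966 ] M tool [-0.1834  1.7668  0.0199] q [-0.2402 -0.2986  2.202   0.228   0.667  -0.3221]
TCP rel stud base u,y,n mm 2.292228415736293 1.6359998398839588 22.582121746389497 az [-0.0035 -0.0048  1.6389]
```

>>> step_arm:
  targets:
    - {"tx": 0, "ty": 0, "tz": 0, "ax": 0, "ay": 0, "az": 0.08, "grip": 255}
    - {"tx": 0, "ty": 0, "tz": 0, "ax": 0, "ay": 0, "az": 0, "grip": 255}

```text
t: 16.6
tool_pos: [0.6001, -0.042, 0.1318]
orientation: [2.021, 1.764, 0.63]
force: [-5.7, 8.9, 12.0]
opening: 0.0095
```

```bash
python3 - <<'E'
from h import *
ft()
E
```

```text
t 16.6 open 0.009507500252393877 F tool [  9.156    0.8684 -13.0879] M tool [-0.0904  1.7944  0.0377] q [-0.2402 -0.2986  2.2019  0.228   0.6669 -0.2428]
TCP rel stud base u,y,n mm 2.3925294820378133 1.5923316203968567 22.597966677533837 az [-0.0039 -0.0049  1.7182]
```

>>> step_arm:
  targets:
    - {"tx": 0, "ty": 0, "tz": 0, "ax": 0, "ay": 0, "az": 0.06, "grip": 255}
    - {"tx": 0, "ty": 0, "tz": 0, "ax": 0, "ay": 0, "az": 0, "grip": 255}

```text
t: 16.8
tool_pos: [0.6002, -0.042, 0.1318]
orientation: [2.08, 1.71, 0.648]
force: [-4.5, 8.0, 12.7]
opening: 0.0101
```

```bash
python3 - <<'E'
from h import *
ft()
E
```

```text
t 16.8 open 0.010065450446650429 F tool [  8.5701   1.7724 -12.9632] M tool [-0.0521  1.8132 -0.0355] q [-0.2402 -0.2986  2.2019  0.228   0.6667 -0.1835]
TCP rel stud base u,y,n mm 2.4387373450049568 1.5763452446069919 22.58823869089804 az [-0.0041 -0.0049  1.7775]
```

>>> step_arm:
  targets:
    - {"tx": 0, "ty": 0, "tz": 0, "ax": 0, "ay": 0, "az": 0.06, "grip": 255}
    - {"tx": 0, "ty": 0, "tz": 0, "ax": 0, "ay": 0, "az": 0, "grip": 255}

```text
t: 17.0
tool_pos: [0.6002, -0.042, 0.1319]
orientation: [2.139, 1.653, 0.666]
force: [-3.5, 9.4, 12.5]
opening: 0.0102
```

```bash
python3 - <<'E'
from h import *
ft()
E
```

```text
t 17.0 open 0.01015657588283117 F tool [ 10.2637   1.6046 -12.244 ] M tool [ 0.0503  1.8219 -0.0086] q [-0.2402 -0.2986  2.2018  0.228   0.6667 -0.1235]
TCP rel stud base u,y,n mm 2.522348127317674 1.589557716016819 22.609242783704396 az [-0.0044 -0.0049  1.8375]
```

>>> step_arm:
  targets:
    - {"tx": 0, "ty": 0, "tz": 0, "ax": 0, "ay": 0, "az": 0.06, "grip": 255}
    - {"tx": 0, "ty": 0, "tz": 0, "ax": 0, "ay": 0, "az": 0, "grip": 255}

```text
t: 17.2
tool_pos: [0.6003, -0.042, 0.1319]
orientation: [2.196, 1.594, 0.683]
force: [-3.8, 8.1, 11.6]
opening: 0.0095
```

```bash
python3 - <<'E'
from h import *
ft()
E
```

```text
t 17.2 open 0.009502626700809855 F tool [  8.8472   0.7499 -11.6887] M tool [ 0.1202  1.7827 -0.0008] q [-0.2402 -0.2986  2.2017  0.228   0.6666 -0.0635]
TCP rel stud base u,y,n mm 2.5860879140685094 1.5394270704334498 22.636915138093627 az [-0.0047 -0.005   1.8975]
```

>>> step_arm:
  targets:
    - {"tx": 0, "ty": 0, "tz": 0, "ax": 0, "ay": 0, "az": 0.05, "grip": 255}
    - {"tx": 0, "ty": 0, "tz": 0, "ax": 0, "ay": 0, "az": 0, "grip": 255}

```text
t: 17.4
tool_pos: [0.6003, -0.042, 0.132]
orientation: [2.242, 1.544, 0.697]
force: [-4.9, 9.0, 10.9]
opening: 0.0099
```

```bash
python3 - <<'E'
from h import *
ft()
E
```

```text
t 17.4 open 0.009935524319697851 F tool [  9.1854  -1.3083 -11.6812] M tool [0.2295 1.7789 0.0039] q [-0.2402 -0.2986  2.2017  0.228   0.6666 -0.0138]
TCP rel stud base u,y,n mm 2.6483766594486666 1.5214358971117947 22.662138438881154 az [-0.0049 -0.005   1.9472]
```

>>> step_arm:
  targets:
    - {"tx": 0, "ty": 0, "tz": 0, "ax": 0, "ay": 0, "az": 0.05, "grip": 255}
    - {"tx": 0, "ty": 0, "tz": 0, "ax": 0, "ay": 0, "az": 0, "grip": 255}

```text
t: 17.6
tool_pos: [0.6003, -0.0421, 0.132]
orientation: [2.288, 1.493, 0.711]
force: [-3.9, 8.2, 12.4]
opening: 0.0097
```

```bash
python3 - <<'E'
from h import *
ft()
c=robot.read_camera("wrist");cv2.imwrite("pics/w9.png",c["frame"])
E
```

```text
t 17.6 open 0.009689102094584196 F tool [  9.0336   0.0875 -12.3889] M tool [0.2681 1.747  0.0305] q [-0.2402 -0.2986  2.2017  0.2279  0.6665  0.0362]
TCP rel stud base u,y,n mm 2.6966683793775545 1.5023285393331012 22.67611001153265 az [-0.0051 -0.0051  1.9972]
```

View pics/w9.png

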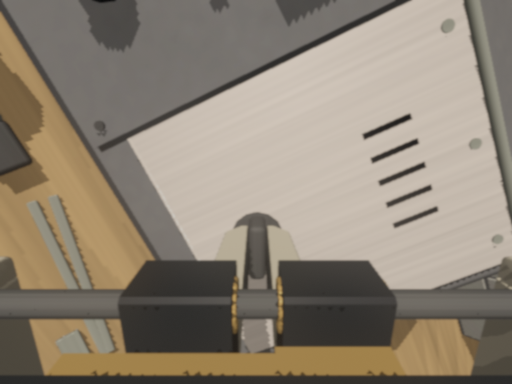

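>>> step_arm:
  targets:
    - {"tx": 0, "ty": 0, "tz": 0, "ax": 0, "ay": 0, "az": 0.05, "grip": 255}
    - {"tx": 0, "ty": 0, "tz": 0, "ax": 0, "ay": 0, "az": 0, "grip": 255}

```text
t: 17.85
tool_pos: [0.6004, -0.0421, 0.1321]
orientation: [2.332, 1.44, 0.725]
force: [-3.4, 9.2, 12.8]
opening: 0.0098
```

```bash
python3 - <<'E'
from h import *
ft()
E
```

```text
t 17.85 open 0.009799319779569406 F tool [ 10.3117  -0.2184 -12.4671] M tool [0.3465 1.6798 0.0361] q [-0.2403 -0.2986  2.2016  0.228   0.6665  0.0862]
TCP rel stud base u,y,n mm 2.771933745005185 1.4716591478654009 22.699141124300716 az [-0.0054 -0.0051  2.0472]
```

>>> step_arm:
  targets:
    - {"tx": 0, "ty": 0, "tz": 0, "ax": 0, "ay": 0, "az": 0.05, "grip": 255}
    - {"tx": 0, "ty": 0, "tz": 0, "ax": 0, "ay": 0, "az": 0, "grip": 255}

```text
t: 18.05
tool_pos: [0.6004, -0.0421, 0.1321]
orientation: [2.376, 1.386, 0.739]
force: [-4.4, 8.6, 13.0]
opening: 0.0097
```

```bash
python3 - <<'E'
from h import *
ft()
E
```

```text
t 18.05 open 0.009651051057129387 F tool [  9.3479  -1.0541 -13.2087] M tool [ 0.3067  1.6816 -0.0156] q [-0.2403 -0.2987  2.2016  0.228   0.6665  0.1362]
TCP rel stud base u,y,n mm 2.801846789868112 1.4582441225355465 22.711655780289473 az [-0.0056 -0.0051  2.0972]
```

No stop has appeared after turning 2.06 rad. I'll ease out 2 mm with the wing still held, to see whether the pin is held behind the receptacle.

>>> step_arm:
  targets:
    - {"tx": 0, "ty": 0, "tz": -1, "ax": 0, "ay": 0, "az": 0, "grip": 255}
    - {"tx": 0, "ty": 0, "tz": 0, "ax": 0, "ay": 0, "az": 0, "grip": 255}

```text
t: 18.25
tool_pos: [0.5998, -0.0421, 0.133]
orientation: [2.374, 1.388, 0.738]
force: [-4.5, 8.5, 11.6]
opening: 0.0097
```

```bash
python3 - <<'E'
from h import *
ft()
E
```

```text
t 18.25 open 0.009710115251255152 F tool [  8.9067  -1.7291 -12.0523] M tool [ 0.3398  1.7075 -0.0275] q [-0.2407 -0.3019  2.2025  0.2276  0.6689  0.1349]
TCP rel stud base u,y,n mm 2.791734487212611 1.447308101273751 23.747575972249265 az [-0.0056 -0.0051  2.0955]
```

>>> step_arm:
  targets:
    - {"tx": 0, "ty": 0, "tz": -1.2, "ax": 0, "ay": 0, "az": 0, "grip": 255}
    - {"tx": 0, "ty": 0, "tz": 0, "ax": 0, "ay": 0, "az": 0, "grip": 255}

```text
t: 18.45
tool_pos: [0.5991, -0.0421, 0.134]
orientation: [2.374, 1.388, 0.738]
force: [-3.2, 8.0, 11.1]
opening: 0.0096
```

```bash
python3 - <<'E'
from h import *
ft()
for n in("scene","top"):
  c=robot.read_camera(n);cv2.imwrite(f"pics/{n}10c.png",cv2.resize(c["frame"][85:285,140:370],None,fx=2.9,fy=2.9))
E
```

```text
t 18.45 open 0.009592819504328236 F tool [  8.7958  -0.8117 -10.8784] M tool [0.3101 1.7449 0.031 ] q [-0.2411 -0.3057  2.2035  0.2271  0.6717  0.1353]
TCP rel stud base u,y,n mm 2.7957352253543033 1.444451532729059 24.93680344524294 az [-0.0056 -0.0051  2.0956]
```

View pics/scene10c.png

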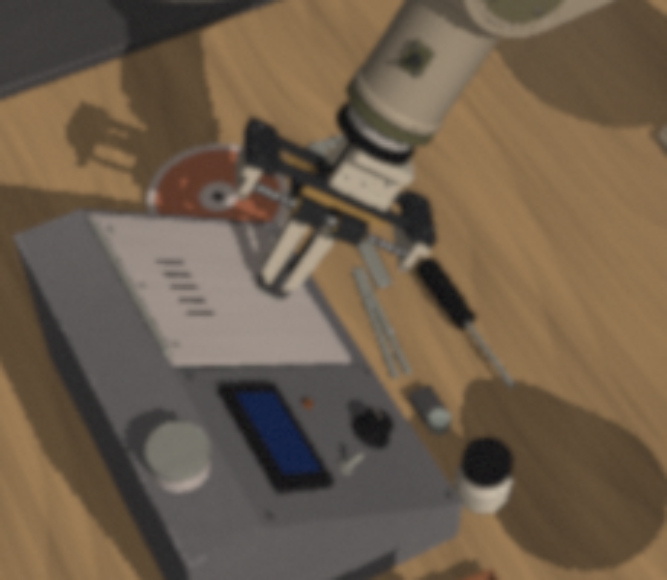

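>>> step_arm:
  targets:
    - {"tx": 0, "ty": 0, "tz": -1.5, "ax": 0, "ay": 0, "az": 0, "grip": 255}
    - {"tx": 0, "ty": 0, "tz": -1, "ax": 0, "ay": 0, "az": 0, "grip": 255}
    - {"tx": 0, "ty": 0, "tz": 0, "ax": 0, "ay": 0, "az": 0, "grip": 255}

```text
t: 18.85
tool_pos: [0.5977, -0.0422, 0.1359]
orientation: [2.374, 1.388, 0.738]
force: [-1.7, 7.8, 8.5]
opening: 0.01
```

```bash
python3 - <<'E'
from h import *
ft()
E
```

```text
t 18.85 open 0.009961004974046169 F tool [ 8.497  -0.9394 -7.9355] M tool [0.1961 1.7788 0.0069] q [-0.242  -0.3135  2.2057  0.2263  0.6772  0.136 ]
TCP rel stud base u,y,n mm 2.7062319946287543 1.4454278219797139 27.334571913333633 az [-0.0057 -0.0051  2.0956]
```

>>> step_arm:
  targets:
    - {"tx": 0, "ty": 0, "tz": -1, "ax": 0, "ay": 0, "az": 0, "grip": 255}
    - {"tx": 0, "ty": 0, "tz": 0, "ax": 0, "ay": 0, "az": 0, "grip": 255}

```text
t: 19.05
tool_pos: [0.5973, -0.0422, 0.1362]
orientation: [2.374, 1.387, 0.738]
force: [9.8, 8.1, 2.0]
opening: 0.01
```

```bash
python3 - <<'E'
from h import *
ft()
E
```

```text
t 19.05 open 0.010027726106105122 F tool [11.5429  4.039   3.9206] M tool [-0.5217  2.0421 -0.0289] q [-0.2423 -0.3157  2.2068  0.2263  0.678   0.1363]
TCP rel stud base u,y,n mm 2.5381534792422618 1.4306359289041424 27.871162183471384 az [-0.0059 -0.0054  2.0959]
```

The force reverses (pull +4 N) about 8 mm in: the pin is caught in the lock. Relieve the side load, then let go.

>>> step_arm:
  targets:
    - {"tx": 0.8, "ty": 0, "tz": 0.4, "ax": 0, "ay": 0, "az": 0, "grip": 255}
    - {"tx": 0, "ty": 0, "tz": 0, "ax": 0, "ay": 0, "az": 0, "grip": 220}
    - {"tx": 0, "ty": 0, "tz": 0, "ax": 0, "ay": 0, "az": 0, "grip": 200}
    - {"tx": 0, "ty": 0, "tz": 0, "ax": 0, "ay": 0, "az": 0, "grip": 170}
    - {"tx": 0, "ty": 0, "tz": 0, "ax": 0, "ay": 0, "az": 0, "grip": 150}
    - {"tx": 0, "ty": 0, "tz": 0, "ax": 0, "ay": 0, "az": 0, "grip": 150}

```text
t: 19.65
tool_pos: [0.596, -0.0424, 0.1342]
orientation: [2.381, 1.384, 0.734]
force: [-0.5, 0.3, 0.2]
opening: 0.037
```

```bash
python3 - <<'E'
from h import *
ft()
c=robot.read_camera("wrist");cv2.imwrite("pics/w11.png",c["frame"])
E
```

```text
t 19.65 open 0.03697267242930661 F tool [ 0.105  -0.3826 -0.4133] M tool [ 0.145  -0.1264  0.0229] q [-0.2419 -0.3138  2.2075  0.2224  0.6791  0.1432]
TCP rel stud base u,y,n mm 0.33601755214442314 1.1828358676037654 26.892204089532633 az [-0.0005 -0.0038  2.0999]
```

View pics/w11.png

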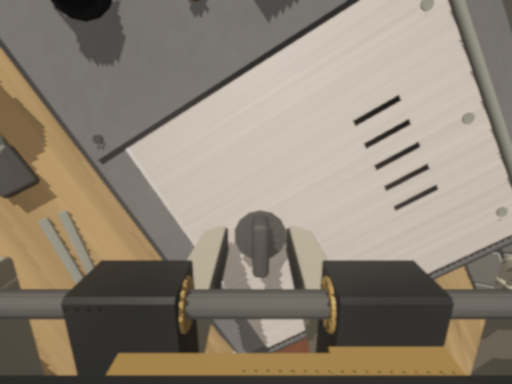

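The wing is free of the jaws at (260,245) and did not turn or spring out. Retracting.

>>> step_arm:
  targets:
    - {"tx": 0, "ty": 0, "tz": -10, "ax": 0, "ay": 0, "az": 0, "grip": 150}
    - {"tx": 0, "ty": 0, "tz": -20, "ax": 0, "ay": 0, "az": 0, "grip": 150}
    - {"tx": 0, "ty": 0, "tz": -25, "ax": 0, "ay": 0, "az": 0, "grip": 150}
    - {"tx": 0, "ty": 0, "tz": -25, "ax": 0, "ay": 0, "az": 0, "grip": 150}
    - {"tx": 0, "ty": 0, "tz": -25, "ax": 0, "ay": 0, "az": 0, "grip": 150}
    - {"tx": 0, "ty": 0, "tz": -10, "ax": 0, "ay": 0, "az": 0, "grip": 150}
    - {"tx": 0, "ty": 0, "tz": 0, "ax": 0, "ay": 0, "az": 0, "grip": 150}

```text
t: 20.4
tool_pos: [0.5324, -0.0432, 0.2319]
orientation: [2.377, 1.381, 0.738]
force: [0.3, 0.4, 0.0]
opening: 0.0383
```

```bash
python3 - <<'E'
from h import *
ft()
for n in("scene","top","wrist"):
  c=robot.read_camera(n);k,o=(1.5,c["frame"]) if n=="wrist" else (2.9,c["frame"][85:285,140:370])
  cv2.imwrite(f"pics/{n}12.png",cv2.resize(o,None,fx=k,fy=k));np.savez(f"c_{n}12.npz",**c)
E
```

```text
t 20.4 open 0.03831710189302269 F tool [0.464  0.0089 0.1038] M tool [ 0.1782 -0.1442 -0.0112] q [-0.2906 -0.6553  2.2573  0.2013  0.97    0.162 ]
TCP rel stud base u,y,n mm 2.233714579628204 1.1736904331497933 143.4319326647891 az [-0.0045 -0.0076  2.0998]
```

View pics/scene12.png

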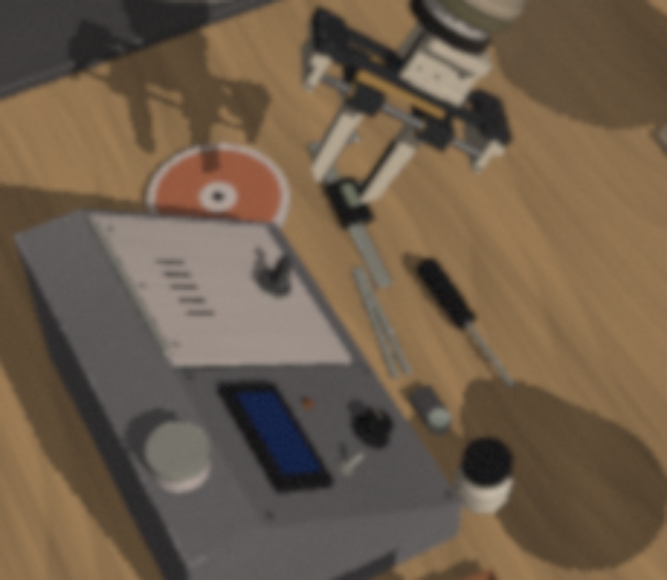

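View pics/top12.png

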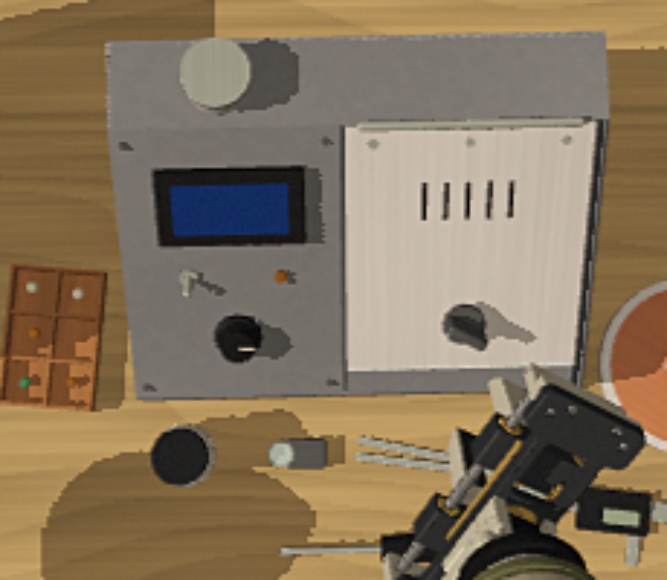

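View pics/wrist12.png

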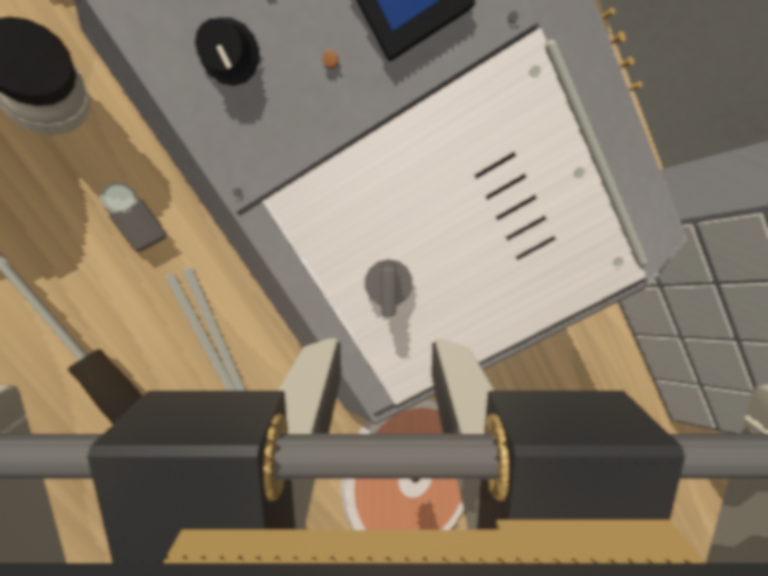

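The pictures show the cover flush. In the top view the wing is at (468,325) with a shorter shadow than before, so the stud is in. The knob mark is still at (246,349), and the loose things are where they were. Handing in.

```bash
python3 - <<'E'
from plant import robot
print(robot.close_job(),robot.read_state()["t"])
E
```

```text
the job is handed in; nothing more can be done
the job is handed in; nothing more can be done
```

I shut the cover and locked the wing stud. I handed the job in at about 20.6 s with the gripper clear of the console.

- **Cover:** I pushed it down at the bare spot until it came up hard against its seat, with about 24 N on the tool. It stayed flush after I backed off.
- **Stud:** The pin was blocked at the first two angles I tried, about 0.37 and 0.70 rad clockwise of the start. At about 1.03 rad it went in fully, roughly 12.7 mm.
- **Lock:** I turned the wing a further 2.06 rad clockwise. When I eased out with the wing still held, the spring force fell steadily. About 8 mm in, it switched to a 4 N pull, so the pin was caught in the lock rather than resting at 11 mm. The wing did not turn or spring out when I let go.
- **Other things:** In the last pictures the speed knob's mark looks unchanged and the loose items are where they were, as far as the views show. The gripper hides part of the caliper and screwdriver in the top view.

**One check disagreed:** I expected to feel the end stop within 1.97 rad of where the pin entered, but felt no stop or turning resistance up to 2.06 rad. I relied on the 8 mm catch instead of the angle. I did not measure the final depth in the images; they only show the stud pushed in.

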